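# Open the watch box on the dresser

### The arm

A 6-joint arm with a two-finger parallel gripper is mounted at the origin on the work surface. World frame = base frame: x ahead of the robot, y to its left, z up, the work surface at z = 0. Lengths are in m, angles in rad, forces in N, time in s.
With the tool pointing down it reaches from about 0.275 to 0.775 m from the base axis. Payload 14.6 kg.
Tool frame: the origin (TCP) lies at the very end of the fingers, on their centre line; the grasp point (between the pads) lies 19 mm behind it (r.hold_point_z is the distance from the TCP to the grasp point, in m); z points along the fingers, y is the line along which they close (so a half turn about z gives the same grasp; the last joint's range is limited). The gripper opens to 85 mm and grips with 20 to 120 N. Pads are 22 mm wide; open, the fingers measure 114 mm over their backs; the gripper's body (76 mm by 85 mm) begins 54 mm behind the grasp point. The pads swing forward as they close: fully open they stand 13 mm farther back than shut.
Start: joints at [1.045, 0.263, -0.048, 1.259, 0, 1.415], TCP at [0.19, 0.489, 0.231] pointing down, gripper open.
Joint ranges: [-2.65, 2.65], [-0.89, 1.7], [-1.18, 1.37], [-2.13, 2.11], [-1.35, 1.29], [-3.14, 3.14]. Speed limits (rad/s): [1.89, 1.89, 2.57, 2.79, 3.14, 3.14].

### API

Orientations are given as a rotation vector (axis times angle).
In Python, from station import r gives the robot as it stands.
- The arm moves only by the tool apply_moves, never from a script. Its argument "deltas" is a list of rows, each a list of 2 entries, a list of its own where there are three numbers: the shift along the tool's x, y, z in mm, then the turn about the tool's z in degrees. A call has 1 to 8 rows; each row shifts and turns the commanded pose from where the row before left it, along the tool's axes as they then stand; what a row does not reach is not made up. A row lasts 1/12 s, in which the tool goes at most 41.7 mm and 7.16 degrees, less where a joint would pass 70% of its speed; a pose out of reach is approached as far as the arm can. A call is refused whole if a number of a shift passes 41.7 or a number of a turn 7.16, either way. A call with a gripper value outside its range is refused whole. "jaw" is the closure in counts, from 0 (fully open) to 255 (shut), set as the call begins (left out, the last holds). The fingers move at their own pace and stop on an object; "newtons" is the grip in N (left out, the last holds). Time passes only in rows, so rows that do not move let the fingers close. It gives the time, the measured TCP pose, the force, the opening and the grip force at its end, in the units of the state.
- r.get_obs(): the state, without advancing time (a new reading comes with each control period).
- r.read_camera(name): name is "scene" or "top" or "wrist"; returns the picture (420x560x3 uint8, red, green, blue); there is no depth.
- r.camera_params(name): a dict with "mtx" (3x3 intrinsics, pixels), "rvec" (rotation vector, rad) and "tvec" (3), from world to camera coordinates, as OpenCV has them. Camera axes: x right, y down, z forward; pixel columns grow to the right and rows downward; lengths in m; the calibration is good to about 2 mm. A picture is of the moment at which its call begins: read the wrist's pose just before it. camera_params takes no time and is no camera call; for the wrist camera it gives the pose at the moment of the call.
- r.close_job(): hands the job in; it is judged then, once.
The state is a dict: "clock": time; "joint_pos": joint angles; "joint_velocities": joint speeds; "joint_efforts": joint torques, N m; "tcp_pos": TCP position; "tool_rot": TCP orientation; "ft_force": force on the tool from outside, world axes, zero at the start; "torque": the same for the moment, N m; "finger_gap": opening from 0.0 (shut) to 1.0 (fully open); "grip_force": force on a finger pad.
Only numpy, scipy, OpenCV 4.12 (cv2) and the standard library are available. Lean on these libraries where they do the work, as an engineer would, in place of code of your own. Each camera call takes 0.05 s, during which the arm holds its last target. There are 200 camera calls.

### The job

Open the watch box without gripping or picking up anything: press the brass button on its front so that the lid springs ajar, then push the lid up and over with the fingertips, gently, until it leans back open at its stop and stays there. Leave the box standing where it is and do not disturb the other things on the dresser.

Things in the scene. Friction and masses are not known exactly. Their poses are not given: they have to be found in the camera images.
- watch_box: dark brown leatherette-look watch box, clear window in the lid, loose, 1.2 kg in all. Base 150 mm deep (x), 200 wide (y), 50 high, 6 mm walls; shut, 70 high. Origin: centre of the underside; x points from the front (button) to the back (hinge), z up. A sideways push of some 10 N can slide it. Inside: pillows with watches, up to 54 mm above the underside, from 28 mm behind the front face
- button_face (a point): centre of the outer face of the catch's brass push button, in the middle of the box's front. The button is 22 mm wide, 14 mm high, its centre 35 mm above the dresser top; it stands 9 mm proud of the front wall and is pressed straight in, along the box's +x
- catch (a joint): travel of the push button in m: 0 out, 0.006 fully in. Its spring pushes back with 1.5 N at first and 5 N fully in; the lid is let go at about 0.0035
- lid (a joint): angle of the lid in rad: 0 shut (held by the catch), 1.85 open at its stop, leaning back. Once let go, sprung pins lift it ajar to about 0.45, no farther. From there it swings freely (0.2 kg, under 1.5 N at its front edge): below about 1.35 it falls back to ajar, past 1.45 it falls over to the stop by itself. Pushing on against the stop tips or slides the box
- lid_lip (a point): middle of the lower outer edge of the lid's front rim, 150 mm from the hinge line; moves with the lid. Shut, it lies 50 mm above the dresser top, ajar about 115 mm. The rim is 6 mm thick, 20 mm high, 200 mm wide; a brass striker 14 mm wide hangs 6 mm below it in the middle, up to 14 mm behind its front face
- hinge (a point): middle of the hinge line, at the top of the base's back wall, 50 mm above the dresser top; the line runs along the box's y
- flask: amber glass cologne flask with a black cap, 34 by 62 mm, 119 mm high, standing loose; origin at the centre of its underside
- owl: small cream ceramic owl, 68 mm across, 104 mm high, standing loose; origin at the centre of its underside
- key_dish: round aluminium dish with keys, 104 mm across, 18 mm high, loose; origin at the centre of its underside
- shoe_brush: wooden shoe brush lying on its bristles, 165 mm long (its x) by 50 mm by 45 mm high, loose; origin at the centre of its underside

How it is judged:
By the outcome, as a careful person would: the job done as asked, in the order asked, and still so for the second after the job is handed in, with the robot touching nothing.
It also fails if it takes over 54 s, if anything falls off the work surface, if the arm or the gripper's body presses on something with over 40 N, if the wrist force passes 120 N, or if a joint passes its speed limit or range.

## Working session

There is one attempt and no reset: what is moved stays moved. The work goes in short steps, Python scripts to look and compute and a tool call to move; the robot and the scene stay as the last step left them, time stands still between calls to the robot, and variables do not carry over. Pictures are saved under pics/ and viewed, at most 10 in all, crops included, and the job is handed in when it is done.

Besides the shell and the picture viewer there is one more tool, called after "Request:" by a JSON object that holds its "method" and its "body". apply_moves: Moves the arm, as the interface text tells. Its arguments: {"type":"object","properties":{"deltas":{"type":"array"},"jaw":{"type":"number"},"newtons":{"type":"number"}},"required":["deltas"]}

```bash
mkdir -p pics; python3 - <<'E'
from station import r
import cv2
for n in ("scene","top"):
    cv2.imwrite(f"pics/{n}0.png", r.read_camera(n)[:,:,::-1])
    p=r.camera_params(n); print(n,p)
o=r.get_obs(); print(o["clock"],o["tcp_pos"],o["tool_rot"],o["ft_force"])
E
```

```text
scene {'mtx': array([[501.49581973,   0.        , 278.20660479],
       [  0.        , 501.49581973, 216.37598244],
       [  0.        ,   0.        ,   1.        ]]), 'rvec': array([ 2.04025019,  1.50131577, -0.54493862]), 'tvec': array([-0.22463161, -0.41301616,  1.83032419])}
top {'mtx': array([[477.88455938,   0.        , 286.77112073],
       [  0.        , 477.88455938, 204.65515425],
       [  0.        ,   0.        ,   1.        ]]), 'rvec': array([ 2.14911365, -2.11301995,  0.20523554]), 'tvec': array([0.01575387, 0.60124886, 1.17712599])}
0.1 [0.19012133 0.48910535 0.23086752] [-5.79050614e-01 -3.08745291e+00  1.41279567e-03] [-0.62381865 -0.45165892 -0.62680034]
```

View pics/scene0.png

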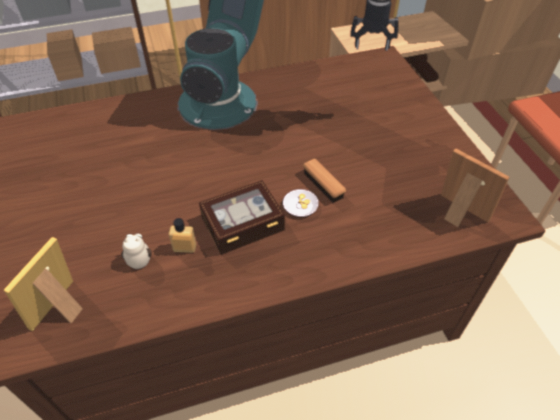

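View pics/top0.png

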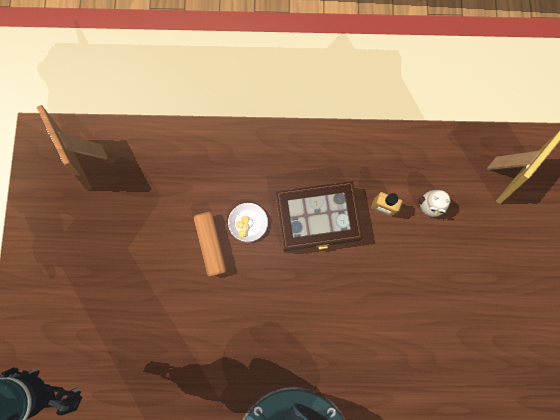

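The box sits at about (319,216) in the top view with its brass button at (323,247), facing the robot. The dish is at (247,222), the brush at (209,243), the flask at (389,203) and the owl at (435,203). Next I'll enlarge the box to get its corners.

```bash
cat > h.py <<'E'
import numpy as np, cv2
from station import r
def w(cam,px,z):
    p=r.camera_params(cam); R=cv2.Rodrigues(p["rvec"])[0]; t=p["tvec"]
    u=cv2.undistortPoints(np.array(px,float).reshape(-1,1,2),p["mtx"],None).reshape(-1,2)
    d=np.c_[u,np.ones(len(u))]@R; c=-R.T@t
    return c+d*((np.broadcast_to(z,len(u))-c[2])/d[:,2])[:,None]
def px(cam,P):
    p=r.camera_params(cam); return cv2.projectPoints(np.array(P,float),p["rvec"],p["tvec"],p["mtx"],None)[0].reshape(-1,2)
E
python3 - <<'E'
from h import *
im=cv2.imread("pics/top0.png")[170:265,262:387]
cv2.imwrite("pics/c.png",cv2.resize(im,None,fx=6,fy=6,interpolation=cv2.INTER_CUBIC))
print(w("top",[[276,192],[353,182],[361,240],[284,250],[323,247],[247,222],[389,203],[209,243]],[.07,.07,.07,.07,.035,.01,.1,.04]).round(4))
E
```

```text
[[ 0.6305  0.0541  0.07  ]
 [ 0.6604 -0.1433  0.07  ]
 [ 0.5111 -0.162   0.07  ]
 [ 0.4827  0.0312  0.07  ]
 [ 0.4951 -0.0695  0.035 ]
 [ 0.5604  0.1302  0.01  ]
 [ 0.6013 -0.228   0.1   ]
 [ 0.5     0.2237  0.04  ]]
```

View pics/c.png

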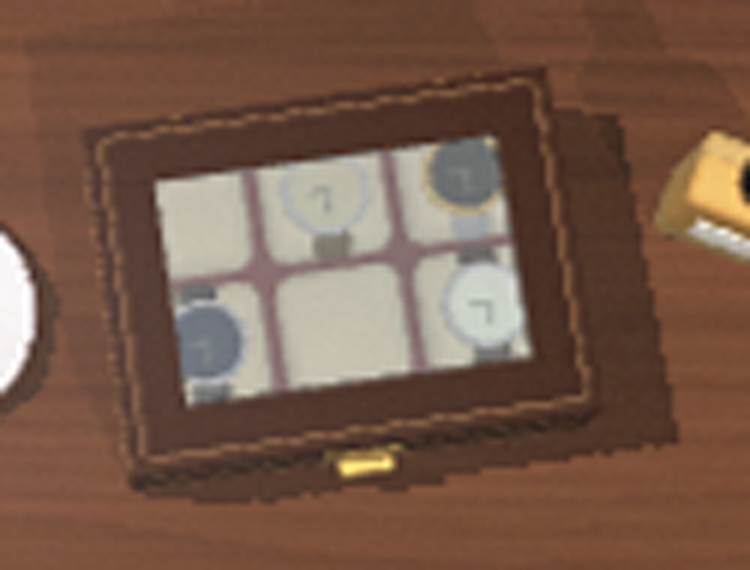

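The corners agree with a 150 x 200 mm lid, yawed about -8.6°, with the button in the middle of the robot-facing side. I'll fit the box pose and get the tool axes.

```bash
python3 - <<'E'
from h import *
from scipy.optimize import least_squares
o=r.get_obs(); R=cv2.Rodrigues(np.array(o["tool_rot"]))[0]; print(R.round(3))
B=np.array([[.075,.1,.07],[.075,-.1,.07],[-.075,-.1,.07],[-.075,.1,.07],[-.084,0,.042]])
q=np.array([[85,130],[545,68],[595,398],[135,462],[366,455]])/6+[262,170]
def T(v,P): c,s=np.cos(v[2]),np.sin(v[2]); P=np.array(P); return P@np.array([[c,-s,0],[s,c,0],[0,0,1]]).T+[v[0],v[1],0]
s=least_squares(lambda v:(px("top",T(v,B))-q).ravel(),[.57,-.055,-.15])
print(s.x,s.fun.round(1)); c=s.x
for n,p in dict(button=[-.084,0,.035],hinge=[.075,0,.05]).items(): print(n,T(c,[p]).round(4))
t=np.degrees(np.arctan2(R[1,0],R[0,0])); print("tool x heading",t,"box x heading",np.degrees(c[2]))
# scene check
print(px("scene",T(c,np.array([[.075,.1,.07],[.075,-.1,.07],[-.075,-.1,.07],[-.075,.1,.07]]))).round(0))
E
```

```text
[[-0.932  0.362 -0.   ]
 [ 0.362  0.932 -0.001]
 [ 0.    -0.001 -1.   ]]
[ 0.57702492 -0.05549633  0.15526338] [-0.4 -1.7 -0.1 -1.7  1.3  0.8 -0.7  1.1 -0.1  1.3]
button [[ 0.494  -0.0685  0.035 ]]
hinge [[ 0.6511 -0.0439  0.05  ]]
tool x heading 158.75519310336193 box x heading 8.895936652514006
[[284. 215.]
 [217. 241.]
 [198. 203.]
 [261. 180.]]
```

Request:
{"method": "apply_moves", "body": {"deltas": [[[0,0,0],-6],[[0,0,0],-6],[[0,0,0],-6],[[0,0,0],-6],[[0,0,0],-6.1]], "jaw": 255}}

```text
clock: 0.52
tcp_pos: [0.1901, 0.4892, 0.231]
tool_rot: [0.251, -3.131, 0.001]
ft_force: [0.5, 0.0, 0.1]
finger_gap: 0.303
grip_force: 0.0
```

Request:
{"method": "apply_moves", "body": {"deltas": [[[-6.4,-24.9,0],0],[[-6.4,-24.9,0],0],[[-6.4,-24.9,0],0],[[-6.4,-24.9,0],0],[[-6.4,-24.9,0],0],[[-6.4,-24.9,0],0],[[-6.4,-24.9,0],0],[[-6.4,-24.9,0],0]]}}

```text
clock: 1.18
tcp_pos: [0.2716, 0.2991, 0.2311]
tool_rot: [0.243, -3.132, 0.0]
ft_force: [0.8, -0.3, 0.3]
finger_gap: -0.003
grip_force: 0.0
```

Request:
{"method": "apply_moves", "body": {"deltas": [[[-6.4,-24.9,0],0],[[-6.4,-24.9,0],0],[[-6.4,-24.9,0],0],[[-6.4,-24.9,0],0],[[-6.4,-24.9,0],0],[[-6.4,-24.9,0],0],[[-6.4,-24.9,0],0],[[-6.4,-24.9,0],0]]}}

```text
clock: 1.85
tcp_pos: [0.3528, 0.1102, 0.2312]
tool_rot: [0.243, -3.132, -0.0]
ft_force: [1.0, 0.4, 0.4]
finger_gap: -0.003
grip_force: 0.0
```

Request:
{"method": "apply_moves", "body": {"deltas": [[[-6.4,-24.9,0],0],[[-6.4,-24.9,0],0],[[-6.4,-24.9,0],0],[[-6.4,-24.9,0],0],[[-6.4,-24.9,0],0],[[-6.4,-24.9,0],0],[[-6.4,-24.9,0],0],[[-6.4,-24.9,0],0]]}}

```text
clock: 2.52
tcp_pos: [0.4341, -0.0788, 0.2311]
tool_rot: [0.242, -3.132, -0.0]
ft_force: [0.5, 0.7, 0.9]
finger_gap: -0.002
grip_force: 0.0
```

Request:
{"method": "apply_moves", "body": {"deltas": [[[0,0,25],0],[[0,0,25],0],[[0,0,25],0],[[0,0,25],0],[[0,0,0],0],[[0,0,0],0]]}}

```text
clock: 3.02
tcp_pos: [0.4333, -0.0772, 0.1311]
tool_rot: [0.242, -3.13, -0.002]
ft_force: [0.3, -0.1, 1.3]
finger_gap: 0.005
grip_force: 0.0
```

```bash
python3 - <<'E'
from h import *
o=r.get_obs(); R=cv2.Rodrigues(np.array(o["tool_rot"]))[0]
print(o["clock"],o["tcp_pos"],np.degrees(np.arctan2(R[1,0],R[0,0])),o["ft_force"],o["finger_gap"],o["joint_pos"])
p=r.camera_params("wrist")
cv2.imwrite("pics/w1.png",r.read_camera("wrist")[:,:,::-1])
a=0.15526; c=np.array([.577,-.0555,0]); M=cv2.Rodrigues(np.array([0,0,a]))[0]
print(px("wrist",[c+M@[-.084,0,.035],c+M@[-.075,.1,.07],c+M@[-.075,-.1,.07]]))
E
```

```text
3.0167 [ 0.43331841 -0.07723902  0.13107918] -171.14509023729536 [ 0.31667651 -0.11835332  1.25707341] 0.00514230100517079 [-3.61951044e-01  1.80506866e-01 -4.46252989e-01  9.46324587e-01
  1.16056700e-05 -5.16497256e-01]
[[282.95758166 272.67954896]
 [402.61091909 303.92073056]
 [163.18700116 304.3684133 ]]
```

View pics/w1.png

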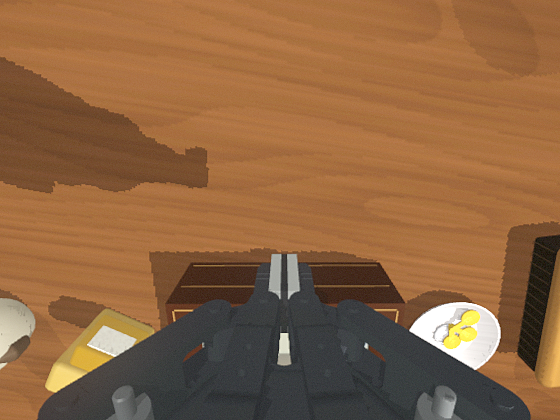

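The wrist view shows the front top edge from (168,303) to (405,303). That's within about 3 px of the prediction, so depth is good and the box is roughly 2 mm farther in +y. I'll descend and approach the button.

Request:
{"method": "apply_moves", "body": {"deltas": [[[0,2,20],0],[[0,0,20],0],[[0,0,20],0],[[0,0,20],0],[[0,0,20],0],[[0,0,0],0]]}}

```text
clock: 3.57
tcp_pos: [0.4333, -0.0753, 0.0302]
tool_rot: [0.243, -3.131, -0.001]
ft_force: [-1.0, 0.6, 0.4]
finger_gap: -0.003
grip_force: 0.0
```

Request:
{"method": "apply_moves", "body": {"deltas": [[[-10,0,0],0],[[-10,0,0],0],[[-10,0,0],0],[[-8,0,0],0],[[-3,0,0],0],[[-2,0,0],0],[[0,0,0],0],[[0,0,0],0]]}}

```text
clock: 4.23
tcp_pos: [0.4759, -0.0688, 0.0313]
tool_rot: [0.243, -3.132, -0.0]
ft_force: [0.4, -0.2, -1.0]
finger_gap: -0.002
grip_force: 0.0
```

Request:
{"method": "apply_moves", "body": {"deltas": [[[-1,0,0],0],[[-1,0,0],0],[[-1,0,0],0],[[0,0,0],0],[[0,0,0],0]]}}

```text
clock: 4.65
tcp_pos: [0.4791, -0.0685, 0.0313]
tool_rot: [0.242, -3.132, -0.0]
ft_force: [-1.6, 0.8, 0.2]
finger_gap: -0.0
grip_force: 0.0
```

Request:
{"method": "apply_moves", "body": {"deltas": [[[-1,0,0],0],[[-1,0,0],0],[[0,0,0],0],[[0,0,0],0]]}}

```text
clock: 4.98
tcp_pos: [0.4811, -0.0681, 0.0313]
tool_rot: [0.243, -3.132, 0.0]
ft_force: [-0.7, -0.8, 1.1]
finger_gap: -0.003
grip_force: 0.6
```

Request:
{"method": "apply_moves", "body": {"deltas": [[[-1,0,0],0],[[0,0,0],0],[[0,0,0],0]]}}

```text
clock: 5.23
tcp_pos: [0.482, -0.068, 0.0312]
tool_rot: [0.242, -3.132, 0.0]
ft_force: [-1.8, -0.1, 1.6]
finger_gap: 0.004
grip_force: 1.2
```

Request:
{"method": "apply_moves", "body": {"deltas": [[[-1,0,0],0],[[0,0,0],0],[[0,0,0],0]]}}

```text
clock: 5.48
tcp_pos: [0.483, -0.0678, 0.0312]
tool_rot: [0.242, -3.132, -0.0]
ft_force: [-3.1, -1.3, 1.0]
finger_gap: 0.004
grip_force: 1.5
```

Request:
{"method": "apply_moves", "body": {"deltas": [[[-1,0,0],0],[[0,0,0],0],[[0,0,0],0]]}}

```text
clock: 5.73
tcp_pos: [0.484, -0.0676, 0.0312]
tool_rot: [0.243, -3.132, -0.0]
ft_force: [-3.9, -1.1, 0.1]
finger_gap: 0.003
grip_force: 1.8
```

Request:
{"method": "apply_moves", "body": {"deltas": [[[-1,0,0],0],[[0,0,0],0],[[0,0,0],0]]}}

```text
clock: 5.98
tcp_pos: [0.485, -0.0675, 0.0312]
tool_rot: [0.243, -3.132, -0.0]
ft_force: [-3.8, -0.9, 0.6]
finger_gap: 0.0
grip_force: 2.0
```

```bash
python3 - <<'E'
from h import *
a=r.read_camera("scene")[:,:,::-1]; print(r.get_obs()["ft_force"])
b=cv2.imread("pics/scene0.png")
f=lambda i:cv2.resize(i[150:270,160:290],None,fx=3,fy=3,interpolation=cv2.INTER_CUBIC)
cv2.imwrite("pics/p1.png",np.hstack([f(b),f(a)]))
E
```

```text
[-3.94325851 -1.09924011  0.80751181]
```

View pics/p1.png

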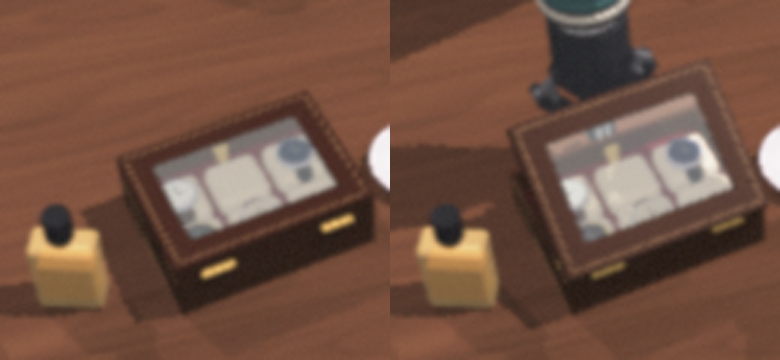

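The right half shows the lid sprung ajar and the box unmoved. I'll back off, rise, and move 33 mm to the side of the striker.

Request:
{"method": "apply_moves", "body": {"deltas": [[[5,0,0],0],[[10,0,0],0],[[15,0,0],0],[[20,0,0],0],[[0,10,-20],0],[[0,12,-22],0],[[0,11,-22],0],[[0,0,0],0]]}}

```text
clock: 6.7
tcp_pos: [0.4314, -0.0419, 0.0986]
tool_rot: [-0.243, 3.127, -0.002]
ft_force: [0.2, -0.0, -0.0]
finger_gap: 0.004
grip_force: 0.0
```

Request:
{"method": "apply_moves", "body": {"deltas": [[[-15,0,0],0],[[-18,0,0],0],[[-15,0,0],0],[[-8,0,0],0],[[-2,0,0],0],[[-2,0,0],0],[[0,0,0],0],[[0,0,0],0]]}}

```text
clock: 7.37
tcp_pos: [0.4892, -0.0335, 0.0952]
tool_rot: [0.242, -3.132, -0.0]
ft_force: [-0.5, -0.3, -0.6]
finger_gap: -0.001
grip_force: 0.0
```

```bash
python3 - <<'E'
from h import *
a=r.read_camera("scene")[:,:,::-1]; w=r.read_camera("wrist")[:,:,::-1]; o=r.get_obs(); print(o["ft_force"],o["tcp_pos"])
cv2.imwrite("pics/p2.png",np.hstack([cv2.resize(a[120:260,160:300],(400,400)),cv2.resize(w[150:,80:480],(400,270))[:,:] if 0 else cv2.resize(w[120:420,130:430],(400,400))]))
E
```

```text
[ 0.54466076 -0.35064599  0.20890603] [ 0.48934246 -0.03345285  0.09531449]
```

View pics/p2.png

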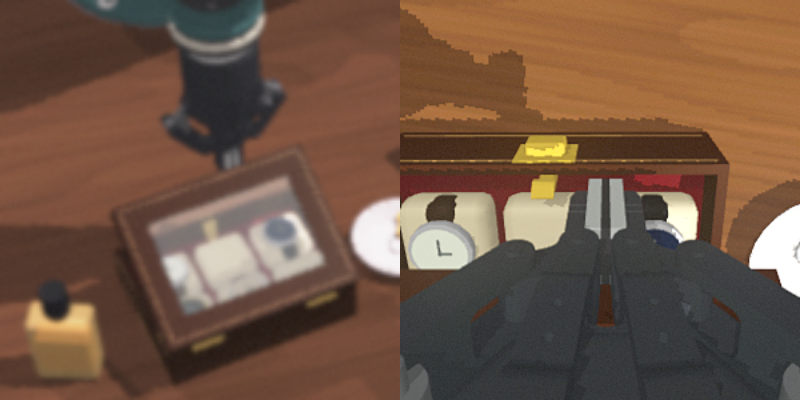

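The lid is ajar, the fingertip stands below and in front of the rim, and the striker at (545,187) is clear of the fingers. I'll make contact and then follow the lip's arc, slightly upward-biased so that friction helps.

Request:
{"method": "apply_moves", "body": {"deltas": [[[-4,0,0],0],[[-4,0,0],0],[[-2,0,-2],0],[[-2,0,-2],0],[[-2,0,-3],0],[[-3,0,-5],0],[[-3,0,-5],0],[[0,0,0],0]]}}

```text
clock: 8.13
tcp_pos: [0.5091, -0.0303, 0.1129]
tool_rot: [0.242, -3.131, 0.0]
ft_force: [-10.1, -2.6, 6.5]
finger_gap: -0.003
grip_force: 5.1
```

Contact force is 10 N with the lip trying to slide up the finger, which is close to jamming. I'll go up without advancing.

Request:
{"method": "apply_moves", "body": {"deltas": [[[1,0,-2],0],[[0,0,-3],0],[[0,0,-2],0],[[0,0,0],0]]}}

```text
clock: 8.47
tcp_pos: [0.509, -0.0305, 0.1198]
tool_rot: [-0.243, 3.131, -0.0]
ft_force: [-1.8, 1.3, -0.5]
finger_gap: 0.005
grip_force: 0.7
```

```bash
python3 - <<'E'
from h import *
a=r.read_camera("scene")[:,:,::-1]; w=r.read_camera("wrist")[:,:,::-1]; o=r.get_obs(); print(o["clock"],o["ft_force"],o["torque"],o["tcp_pos"])
t=r.read_camera("top")[:,:,::-1]
cv2.imwrite("pics/p3.png",np.hstack([cv2.resize(t[170:270,270:370],(400,400)),cv2.resize(w[120:420,130:430],(400,400))]))
E
```

```text
8.5667 [-1.27997512 -0.57366022 -0.66320596] [-0.04223234  0.2424427   0.00852287] [ 0.50871463 -0.03043862  0.1193481 ]
```

View pics/p3.png

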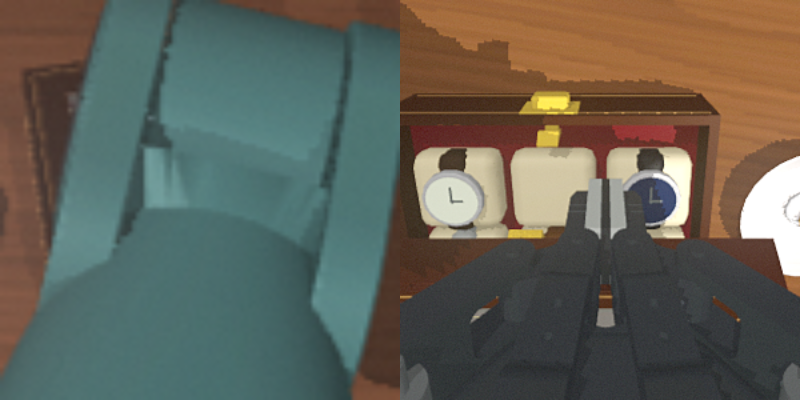

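The force is down to about 1.5 N and the lid is riding up on the finger; the box looks square. I'll continue along the arc.

Request:
{"method": "apply_moves", "body": {"deltas": [[[-2.1,0,-3.2],0],[[-2.1,0,-3.1],0],[[-2.2,0,-3],0],[[-2.3,0,-3],0]]}}

```text
clock: 8.95
tcp_pos: [0.5176, -0.029, 0.132]
tool_rot: [-0.243, 3.132, 0.0]
ft_force: [-0.7, 1.2, -0.9]
finger_gap: -0.002
grip_force: 0.4
```

Request:
{"method": "apply_moves", "body": {"deltas": [[[-2.4,0,-2.9],0],[[-2.4,0,-2.8],0],[[-2.4,0,-2.8],0],[[-2.5,0,-2.8],0]]}}

```text
clock: 9.28
tcp_pos: [0.5272, -0.0276, 0.1432]
tool_rot: [-0.243, 3.132, -0.0]
ft_force: [-0.3, -0.1, 0.3]
finger_gap: 0.002
grip_force: 0.2
```

Request:
{"method": "apply_moves", "body": {"deltas": [[[-2.8,0,-2.6],0],[[-2.8,0,-2.5],0],[[-2.9,0,-2.5],0],[[-3,0,-2.4],0],[[-3,0,-2.3],0],[[-3,0,-2.3],0],[[-3.1,0,-2.2],0],[[-3.1,0,-2.2],0]]}}

```text
clock: 9.95
tcp_pos: [0.5506, -0.0239, 0.1621]
tool_rot: [-0.242, 3.132, 0.0]
ft_force: [-0.4, 0.5, 0.9]
finger_gap: -0.006
grip_force: 0.4
```

```bash
python3 - <<'E'
from h import *
a=r.read_camera("scene")[:,:,::-1]; w=r.read_camera("wrist")[:,:,::-1]; o=r.get_obs(); print(o["clock"],o["ft_force"],o["grip_force"],o["tcp_pos"])
cv2.imwrite("pics/p4.png",np.hstack([cv2.resize(a[120:260,160:300],(400,400)),cv2.resize(w[120:420,130:430],(400,400))]))
E
```

```text
10.05 [-1.14008503 -0.06817084  1.0067942 ] 0.34760693670250475 [ 0.5509161  -0.02394072  0.16215186]
```

View pics/p4.png

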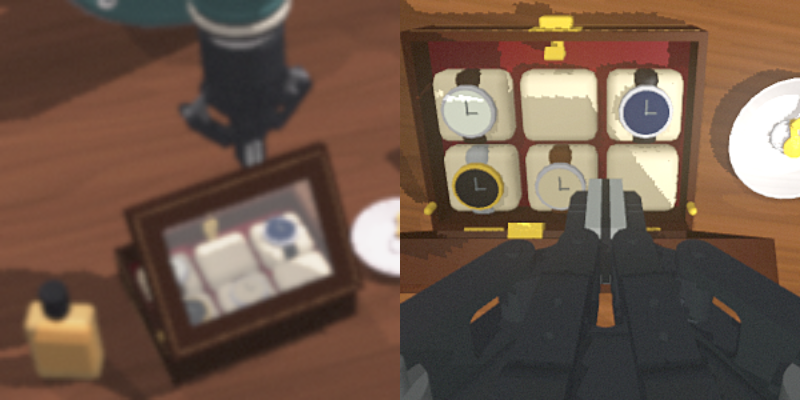

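The lid is at about 1 rad, with light contact and the striker at (525,230) clear of the fingers. I'll continue.

Request:
{"method": "apply_moves", "body": {"deltas": [[[-3.2,0,-2],0],[[-3.2,0,-2],0],[[-3.2,0,-1.9],0],[[-3.2,0,-1.9],0],[[-3.4,0,-1.7],0],[[-3.4,0,-1.6],0],[[-3.4,0,-1.6],0],[[-3.4,0,-1.6],0]]}}

```text
clock: 10.72
tcp_pos: [0.5767, -0.0198, 0.1763]
tool_rot: [-0.243, 3.132, 0.0]
ft_force: [0.0, -0.4, -0.3]
finger_gap: -0.003
grip_force: 0.1
```

Request:
{"method": "apply_moves", "body": {"deltas": [[[-3.5,0,-1.3],0],[[-3.5,0,-1.3],0],[[-3.5,0,-1.2],0],[[-3.5,0,-1.2],0],[[-3.6,0,-0.9],0],[[-3.6,0,-0.9],0],[[-3.6,0,-0.9],0],[[-3.6,0,-0.9],0]]}}

```text
clock: 11.38
tcp_pos: [0.6048, -0.0155, 0.1848]
tool_rot: [-0.243, 3.132, 0.0]
ft_force: [0.7, -0.7, -0.3]
finger_gap: -0.001
grip_force: 0.0
```

Request:
{"method": "apply_moves", "body": {"deltas": [[[-3,0,-0.5],0],[[-3,0,-0.5],0],[[-3,0,-0.5],0],[[-3,0,-0.5],0],[[-2,0,0],0],[[-2,0,0],0],[[-2,0,0],0],[[-2,0,0],0]]}}

```text
clock: 12.05
tcp_pos: [0.6243, -0.0125, 0.1868]
tool_rot: [0.242, -3.132, 0.0]
ft_force: [0.9, 0.3, 0.1]
finger_gap: -0.003
grip_force: 0.0
```

```bash
python3 - <<'E'
from h import *
a=r.read_camera("scene")[:,:,::-1]; w=r.read_camera("wrist")[:,:,::-1]; o=r.get_obs(); print(o["clock"],o["ft_force"],o["grip_force"],o["tcp_pos"])
cv2.imwrite("pics/p5.png",np.hstack([cv2.resize(a[120:260,160:300],(400,400)),cv2.resize(w[120:420,130:430],(400,400))]))
E
```

```text
12.15 [-0.42537033  0.48356499 -0.3238529 ] 0.0 [ 0.62438607 -0.012421    0.18669886]
```

View pics/p5.png

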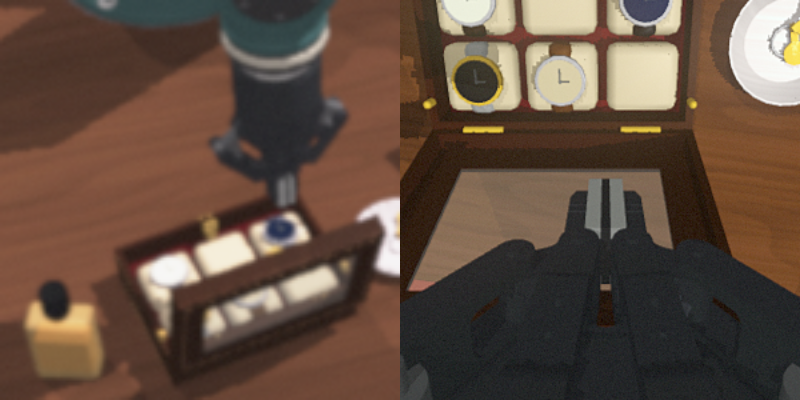

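The lid has gone over the top and leans back, the finger is free and the force is zero. I'll retreat straight back and up, then check.

Request:
{"method": "apply_moves", "body": {"deltas": [[[15,0,-5],0],[[25,0,-10],0],[[25,0,-10],0],[[25,0,-10],0],[[25,0,-5],0],[[25,0,0],0],[[25,0,0],0],[[25,0,0],0]]}}

```text
clock: 12.82
tcp_pos: [0.4351, -0.0417, 0.2269]
tool_rot: [-0.243, 3.132, -0.0]
ft_force: [-0.1, 0.4, 0.9]
finger_gap: -0.002
grip_force: 0.0
```

Request:
{"method": "apply_moves", "body": {"deltas": [[[0,25,0],0],[[0,30,0],0],[[0,30,0],0],[[0,30,0],0],[[0,30,0],0],[[0,30,0],0],[[0,0,0],0],[[0,0,0],0]]}}

```text
clock: 13.48
tcp_pos: [0.4091, 0.1322, 0.2269]
tool_rot: [-0.247, 3.132, -0.0]
ft_force: [-0.3, -1.0, 0.6]
finger_gap: -0.003
grip_force: 0.0
```

```bash
python3 - <<'E'
from h import *
a=r.read_camera("scene")[:,:,::-1]; t=r.read_camera("top")[:,:,::-1]; print(r.get_obs()["clock"])
cv2.imwrite("pics/p6.png",np.hstack([cv2.resize(a[120:280,110:350],(400,267)),cv2.resize(t[140:290,190:460],(400,222),interpolation=cv2.INTER_CUBIC)][:0] or [cv2.copyMakeBorder(cv2.resize(a[120:280,110:350],(400,267)),0,0,0,0,0),cv2.resize(t[125:285,190:460],(400,267))]))
E
```

```text
13.5833
```

View pics/p6.png

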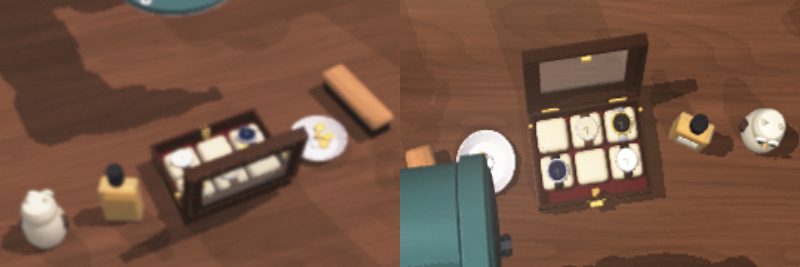

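The lid leans back open at its stop, the box is where it was, and the other things are undisturbed. I'll hand it in.

```bash
python3 -c "
from station import r
print(r.close_job())"
```

```text
the job is handed in; nothing more can be done
None
```

I pressed the button and pushed the lid over; it leans back open at its stop, with the box in place and nothing else disturbed in the final pictures. The push peaked briefly at about 10 N, and I handed the job in at 13.6 s on the robot's clock.

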